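# Put the shoe-finishing machine into third

## Robot

A 6-joint arm with a two-finger parallel gripper is mounted at the origin on the work surface. World frame = base frame: x ahead of the robot, y to its left, z up, the work surface at z = 0. Lengths are in m, angles in degrees, forces in N, time in s.
With the tool pointing down it reaches from about 0.425 to 0.925 m from the base axis. Payload 12.5 kg.
Tool frame: the origin (TCP) lies midway between the tips of the shut fingers; the grasp point (between the pads) lies 19 mm behind it; z points along the fingers, y is the line along which they close (so a half turn about z gives the same grasp; the last joint's range is limited). The gripper opens to 85 mm and grips with 20 to 120 N. Pads are 22 mm wide; open, the fingers measure 114 mm over their backs; the gripper's body (76 mm by 85 mm) begins 54 mm behind the grasp point. The pads swing forward as they close: fully open they stand 13 mm farther back than shut.
Start: joints at [-75.951, 28.126, 89.318, -0, 62.55, -6.05], TCP at [0.215, -0.587, 0.231] pointing down, gripper open.
Joint ranges: [-177.58, 177.58], [-47.91, 125.51], [2.72, 160], [-65.01, 245.01], [3.68, 167.84], [-153.87, 153.87]. Speed limits (degrees/s): [127.2, 127.2, 159.86, 180, 180, 180].

## Interface

Orientations are given as a 3x3 rotation matrix whose columns are the frame's x, y, z axes.
In Python, from station import arm, camera, camera_model gives the robot as it stands. The module is installed in compiled form; this text tells all that it offers.
- The arm moves only by the tool move_arm, never from a script. Its argument "deltas" is one flat list of numbers, 7 for each row, row after row: the shift along the tool's x, y, z in cm, then the turn, a rotation vector about the tool's x, y, z in rad, then the closure, from 0 (fully open) to 1 (shut). In form: [tx, ty, tz, rx, ry, rz, fingers, tx, ty, tz, rx, ry, rz, fingers, ...]. A call has 1 to 5 rows; each row shifts and turns the commanded pose from where the row before left it, along the tool's axes as they then stand; what a row does not reach is not made up. A row lasts 1/12 s, in which the tool goes at most 41.7 mm and 7.16 degrees, less where a joint would pass 70% of its speed; a pose out of reach is approached as far as the arm can. A call with a gripper value outside its range is refused whole. The fingers move at their own pace and stop on an object; "force" is the grip in N (left out, the last holds). Time passes only in rows, so rows that do not move let the fingers close. It gives the time, the measured TCP pose, the force, the opening and the grip force at its end, in the units of the state.
- arm.get_state(): the state, without advancing time (a new reading comes with each control period).
- camera(name): name is "scene" or "top"; returns (picture, depth): 400x640x3 uint8, blue, green, red; 400x640 float32, m along the optical axis (not along the pixel's ray), 0 where there is no reading.
- camera_model(name): a dict with "intrinsics" (3x3 intrinsics, pixels), "distortion" ([k1, k2, p1, p2, k3] as OpenCV has them; the pictures are not rectified), "cam_to_world" (4x4, takes a point from camera to world coordinates). Camera axes: x right, y down, z forward; pixel columns grow to the right and rows downward; lengths in m; the calibration is good to about 2 mm. A picture is of the moment at which its call begins. camera_model takes no time and is no camera call.
- arm.job_done(): hands the job in; it is judged then, once.
The state is a dict: "time": time; "q": joint angles; "joint_vel": joint speeds; "joint_torque": joint torques, N m; "tool_pos": TCP position; "eef_rot": TCP orientation; "ft_force": force on the tool from outside, world axes, zero at the start; "moment": the same for the moment, N m; "gripper_width": opening from 0.0 (shut) to 1.0 (fully open); "grip_force": force on a finger pad.
Only numpy, scipy, OpenCV 4.12 (cv2) and the standard library are available. Lean on these libraries where they do the work, as an engineer would, in place of code of your own. Each camera call takes 0.05 s, during which the arm holds its last target. There are 200 camera calls.

## Task

Before the next shoe is brushed, put the green finishing machine into third: push its red-knobbed gear lever with the fingertips from wherever it stands in the left leg of the H gate to the crossbar, across to the right leg, then forward (away from the robot) until it is fully home in the slot marked with three red pips. Only push the lever, gently: do not pinch, grip or force it, and leave the tin, brush, bottles and jar on and beside the machine standing where they are. Finish with the hand clear of everything.

Things in the scene. Friction and masses are not known exactly. Their poses are not given: they have to be found in the camera images.
- machine: green bench machine, fixed; yaw up to 0.4 rad either way. Origin on the table under the centre of its H gate; x forward (away from the robot at yaw 0), y left, z up. Housing 230 mm (x) by 350 mm (y), deck 104 mm high. At its back, x = 105 to 215 mm, a spindle with two brush wheels (tops 145 mm high, outer faces y = +-166 mm)
- gate (a point): centre of the crossbar, on top of the steel gate plate, 110 mm above the table; machine axes. H slot: legs along x at y = +24 mm (left) and -24 mm (right), 16 mm wide, reaching 35 mm forward and back; crossbar along y, 20 mm wide. Slots: 1 left forward, 2 left back, 3 right forward, 4 right back, each marked at its end with as many pips (slot 3 red, others black)
- knob (a point): centre of the red ball knob, 40 mm diameter, on top of the gear lever: a rigid 12 mm steel stem that tilts about a point on the machine's z axis, 20 mm above the table; the knob's centre is 165 mm from that point. The lever stays by friction wherever it is left, with no spring: 2 to 3 N at the knob moves it
- cross (a joint): sideways tilt of the lever (rad), 0 upright, positive to the machine's right (-y). Left leg -0.29 to -0.25 (it starts there), right leg 0.25 to 0.29. It can pass from leg to leg only while joint lever is within 0.04 of 0 (in the crossbar)
- lever (a joint): forward tilt of the lever (rad), 0 in the crossbar, positive forward (machine +x), -0.30 to 0.30 where the slots end; starts anywhere in that range. Knob centre in the machine's frame, in mm: x = 165 sin(lever), y = -165 cos(lever) sin(cross), z = 20 + 165 cos(lever) cos(cross)
- home3 (a point): fixed point of the machine where the knob's centre stands, within 4 mm, when the lever is fully home in slot 3
- tin: flat blue polish tin, 66 mm across, 26 mm high, standing on the machine's deck left of the gate; origin under its centre
- dauber: small brush 150 mm long lying on the deck right of the gate; origin under its middle
- glue: white bottle with red cap, 48 mm across, 125 mm high, on the table left of the machine; origin under its centre
- dye: green bottle, 52 mm across, 110 mm high, on the table right of the machine; origin under its centre
- jar: amber jar, 70 mm across, 75 mm high, on the table right of the machine; origin under its centre

How it is judged (in metres and radians):
On the way, in this order (a step that is already met when the one before it is completed fails the run):
1. the lever stands at the right end of the crossbar (value of joint cross above 0.235 rad and value of joint lever between -0.15 and 0.15 rad).
2. the lever is home in slot 3 (value of joint cross above 0.235 rad and value of joint lever above 0.255 rad), for 0.2 s.
At the end, for the whole second after the job is handed in: The lever rests in slot 3 (right leg, forward), tilted forward by at least 0.255 of 0.30 rad, the knob's centre within 12 mm of site home3, and at rest (all of step 2 and velocity of joint lever between -0.05 and 0.05 rad/s and distance between knob and home3 below 0.012 m); the robot touches nothing.
It fails at once if the lever is pinched or forced (more than 35 N between the hand and the lever) (contact force between any of the arm, the fingers and lever above 35 N).
It fails at once if a bystander is shoved, lifted or carried (more than 20 mm from its place) (distance of any of tin, dauber, glue, dye, jar from where it was at the start of the episode above 0.02 m).
It fails at once if a standing bystander is tipped (angle between any of tin, glue, dye, jar's own z axis and vertical above 0.35 rad).
It also fails if it takes over 64 s, if anything falls off the work surface, if the arm or the gripper's body presses on something with over 40 N, if the wrist force passes 120 N, or if a joint passes its speed limit or range.

## Working session

There is one attempt and no reset: what is moved stays moved. The work goes in short steps, Python scripts to look and compute and a tool call to move; the robot and the scene stay as the last step left them, time stands still between calls to the robot, and variables do not carry over. Pictures are saved under pics/ and viewed, at most 10 in all, crops included, and the job is handed in when it is done.

Besides the shell and the picture viewer there is one more tool, called after "Request:" as name(argument=value, ...), one argument or row to a line, values as JSON. move_arm: Moves the arm, as the interface text tells. Its arguments: {"type":"object","properties":{"deltas":{"type":"array","items":{"type":"number"}},"force":{"type":"number"}},"required":["deltas"]}

```bash
mkdir -p pics; cat > h.py <<'E'
import numpy as np, cv2
from station import arm, camera, camera_model
def look(n):
    im,d=camera(n); m=camera_model(n); return im,d,m
def cloud(d,m):
    h,w=d.shape; u,v=np.meshgrid(np.arange(w),np.arange(h))
    p=cv2.undistortPoints(np.stack([u,v],-1).reshape(-1,1,2).astype(np.float32),m["intrinsics"],np.array(m["distortion"])).reshape(h,w,2)
    c=np.dstack([p*d[...,None],d]); T=np.array(m["cam_to_world"])
    P=c@T[:3,:3].T+T[:3,3]; P[d==0]=np.nan; return P
E
python3 - <<'E'
from h import *
for n in("scene","top"):
    im,d,m=look(n); P=cloud(d,m); np.savez(n+".npz",im=im,P=P); cv2.imwrite(f"pics/{n}0.png",im)
    print(n,np.round(m["cam_to_world"],3).tolist(), m["intrinsics"][0][0])
s=arm.get_state(); print(s["time"],s["tool_pos"],s["eef_rot"])
E
```

```text
scene [[0.815, 0.289, -0.502, 0.98], [0.579, -0.407, 0.707, -0.554], [0.0, -0.867, -0.499, 0.553], [0.0, 0.0, 0.0, 1.0]] 414.5305148877616
top [[-0.007, -0.994, 0.109, 0.461], [-1.0, 0.006, -0.007, 0.032], [0.006, -0.11, -0.994, 1.191], [0.0, 0.0, 0.0, 1.0]] 462.1837415657502
0.1 [ 0.2147539  -0.58672608  0.23079459] [[ 9.39096922e-01  3.43652312e-01 -2.44608239e-04]
 [ 3.43652383e-01 -9.39096422e-01  9.74402218e-04]
 [ 1.05144853e-04 -9.99118328e-04 -9.99999495e-01]]
```

View pics/scene0.png

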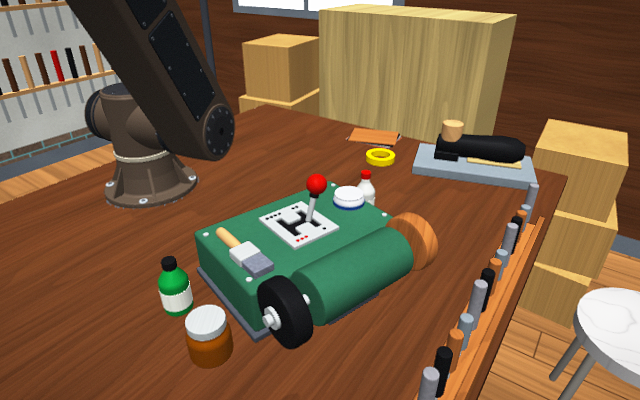

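View pics/top0.png

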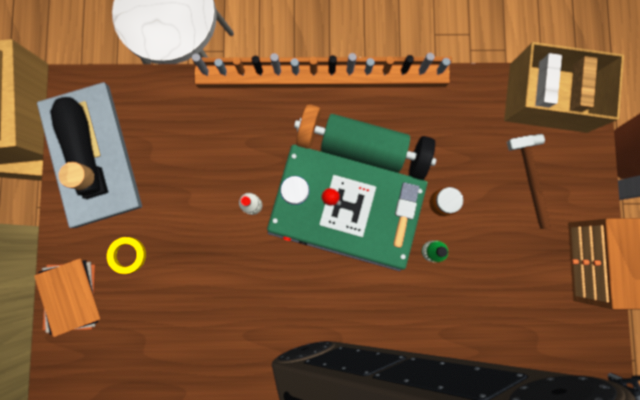

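The scene view shows the knob at (316,184) in the left leg, the tin at (349,197) behind and left of it, and the dauber to the right of the gate. The top view shows the knob at (331,197), the plate centre near (348,206), and the machine yawed slightly clockwise.

```bash
python3 - <<'E'
from h import *
from scipy.optimize import least_squares
allk=[];
for n in("scene","top"):
    z=np.load(n+".npz"); im,P=z["im"].astype(int),z["P"]; B,G,R=[im[...,i] for i in range(3)]
    near=(P[...,0]>.4)&(P[...,0]<.8)&(abs(P[...,1])<.3)
    red=(R>130)&(G<60)&(B<60)&near&(P[...,2]>.14)&(P[...,2]<.23)
    K=P[red]; 
    f=least_squares(lambda c:np.linalg.norm(K-c,axis=1)-.02,K.mean(0)-[0,0,.01],loss="soft_l1",f_scale=.002)
    print(n,"knob",len(K),f.x.round(4),"rms",np.sqrt(np.mean(f.fun**2)).round(4))
    w=((R>150)&(G>150)&(B>150)&near&(P[...,2]>.1)&(P[...,2]<.12)).astype(np.uint8)
    w=cv2.morphologyEx(w,cv2.MORPH_OPEN,np.ones((2,2)))
    nn,lab,st,ce=cv2.connectedComponentsWithStats(w)
    for i in range(1,nn):
        if st[i,4]>150:
            Q=P[lab==i]; r=cv2.minAreaRect((Q[:,:2]*1000).astype(np.float32)); print("plate",st[i].tolist(),r,Q[:,2].mean().round(4))
    g=((G>R+25)&(G>B+10)&near&(P[...,2]>.095)&(P[...,2]<.112)); Q=P[g]; print("deck",g.sum(),cv2.minAreaRect((Q[:,:2]*1000).astype(np.float32)),np.median(Q[:,2]))
z=np.load("top.npz");im=z["im"][85:285,220:480]
cv2.imwrite("pics/crop.png",cv2.resize(im,None,fx=3,fy=3,interpolation=cv2.INTER_CUBIC))
P=z["P"]
for u,v in((436,252),(450,200),(251,204),(294,190),(403,232),(407,198),(409,188)): print(u,v,P[v,u].round(3))
E
```

```text
scene knob 290 [0.5685 0.0057 0.1787] rms 0.001
plate [260, 202, 80, 48, 1554] ((559.6159057617188, -39.46000671386719), (103.1495590209961, 119.28445434570312), 73.90503692626953) nan
deck 7943 ((593.5248413085938, -93.6478271484375), (419.64422607421875, 313.9124450683594), 73.40155792236328) 0.10385495884741525
top knob 202 [0.5692 0.0072 0.179 ] rms 0.0013
plate [321, 176, 56, 62, 1656] ((554.1832275390625, -38.901206970214844), (105.72950744628906, 122.58623504638672), 74.18506622314453) nan
deck 9010 ((590.0822143554688, -88.79667663574219), (418.6424865722656, 312.6568298339844), 74.09098052978516) 0.10422719779887757
436 252 [ 0.446 -0.242  0.102]
450 200 [ 0.571 -0.288  0.075]
251 204 [0.562 0.192 0.1  ]
294 190 [0.59  0.088 0.132]
403 232 [ 0.493 -0.163  0.12 ]
407 198 [ 0.571 -0.174  0.121]
409 188 [ 0.595 -0.179  0.121]
```

View pics/crop.png

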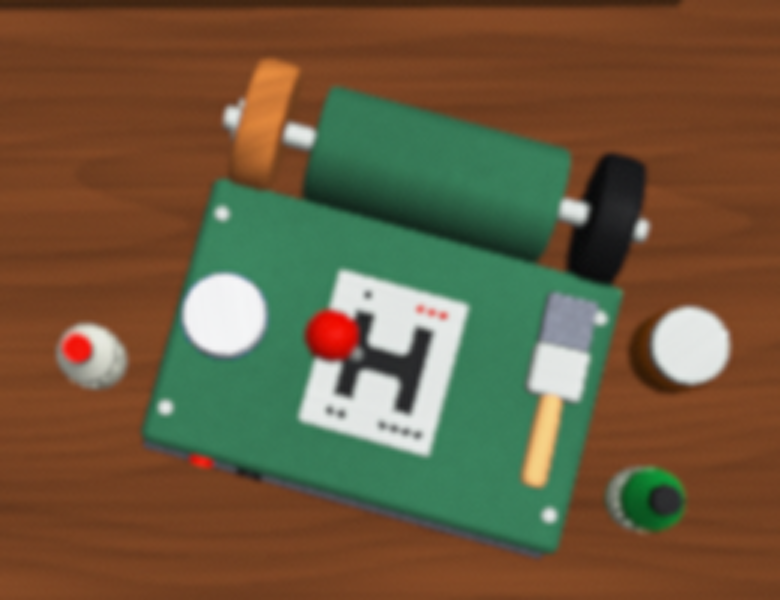

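The crop shows the lever in the left leg near the crossbar, with the knob at crop (332,335). Slot 3 is upper right (red pips), and the tin sits well to the left. Machine yaw is about -16°, the gate is near (0.557, -0.039), and the lever is about 0 rad. I'll turn the tool onto the machine axes (tool x = forward, tool y = machine right), shut the fingers and travel at z = 0.23.

Request:
move_arm(
  deltas=[0,0,0,0,0,0.105,1,0,0,0,0,0,0.105,1,0,0,0,0,0,0.105,1,0,0,0,0,0,0.105,1,0,0,0,0,0,0.105,1],
  force=20,
)

```text
time: 0.52
tool_pos: [0.2148, -0.5868, 0.231]
eef_rot: [[0.984, -0.178, -0.0], [-0.178, -0.984, 0.001], [-0.0, -0.001, -1.0]]
ft_force: [0.2, 0.2, -0.1]
gripper_width: 0.305
grip_force: 0.0
```

Request:
move_arm(
  deltas=[0,0,0,0,0,0.105,1,0.88,-3.6,0,0,0,0,1,0.88,-3.6,0,0,0,0,1,0.88,-3.6,0,0,0,0,1,0.88,-3.6,0,0,0,0,1],
)

```text
time: 0.93
tool_pos: [0.2887, -0.4567, 0.2309]
eef_rot: [[0.961, -0.276, -0.0], [-0.276, -0.961, 0.001], [-0.0, -0.0, -1.0]]
ft_force: [1.1, 0.4, 0.3]
gripper_width: 0.005
grip_force: 0.0
```

Request:
move_arm(
  deltas=[0.88,-3.6,0,0,0,0,1,0.88,-3.6,0,0,0,0,1,0.88,-3.6,0,0,0,0,1,0.88,-3.6,0,0,0,0,1,0.88,-3.6,0,0,0,0,1],
)

```text
time: 1.35
tool_pos: [0.3807, -0.2956, 0.2312]
eef_rot: [[0.961, -0.276, -0.0], [-0.276, -0.961, 0.0], [-0.0, -0.0, -1.0]]
ft_force: [0.9, -0.7, -0.6]
gripper_width: -0.003
grip_force: 0.0
```

Request:
move_arm(
  deltas=[0.88,-3.6,0,0,0,0,1,0.88,-3.6,0,0,0,0,1,0.88,-3.6,0,0,0,0,1,0.88,-3.6,0,0,0,0,1,0.88,-3.6,0,0,0,0,1],
)

```text
time: 1.77
tool_pos: [0.4726, -0.1346, 0.2312]
eef_rot: [[0.961, -0.276, -0.0], [-0.276, -0.961, -0.0], [-0.0, 0.0, -1.0]]
ft_force: [0.1, -0.1, 1.4]
gripper_width: 0.001
grip_force: 0.0
```

Request:
move_arm(
  deltas=[0.88,-3.6,0,0,0,0,1,0.88,-3.6,0,0,0,0,1,0.88,-3.6,0,0,0,0,1,0,0,0,0,0,0,1,0,0,0,0,0,0,1],
)

```text
time: 2.18
tool_pos: [0.5276, -0.0383, 0.2308]
eef_rot: [[0.962, -0.272, -0.001], [-0.272, -0.962, 0.0], [-0.001, 0.0, -1.0]]
ft_force: [-0.6, -0.6, -0.1]
gripper_width: -0.002
grip_force: 0.0
```

Request:
move_arm(
  deltas=[0.93,-3.57,0,0,0,-0.004,1,0.93,-3.57,0,0,0,0,1,0.94,-3.56,0,0,0,0,1,0,0,0,0,0,0,1,0,0,0,0,0,0,1],
)

```text
time: 2.6
tool_pos: [0.5834, 0.0556, 0.2307]
eef_rot: [[0.963, -0.271, -0.001], [-0.271, -0.963, -0.0], [-0.001, 0.0, -1.0]]
ft_force: [-0.6, -0.6, 0.8]
gripper_width: -0.002
grip_force: 0.0
```

Request:
move_arm(
  deltas=[0,0,2,0,0,0,1,0,0,2,0,0,0,1,0,0,2,0,0,0,1,0,0,1,0,0,0,1,0,0,0,0,0,0,1],
)

```text
time: 3.02
tool_pos: [0.5821, 0.0539, 0.1594]
eef_rot: [[0.962, -0.273, -0.004], [-0.273, -0.962, -0.0], [-0.004, 0.001, -1.0]]
ft_force: [-0.8, 0.0, -0.1]
gripper_width: -0.001
grip_force: 0.0
```

```bash
cat > mon.py <<'E'
from h import *
from scipy.optimize import least_squares
import sys
G0=np.array([.557,-.039]); yaw=-.279; c,s=np.cos(yaw),np.sin(yaw); R2=np.array([[c,s],[-s,c]])
for n in("scene","top"):
    im,d,m=look(n); P=cloud(d,m); B,G,R=[im[...,i].astype(int) for i in range(3)]
    near=(P[...,0]>.4)&(P[...,0]<.75)&(abs(P[...,1]+.04)<.15)
    K=P[(R>130)&(G<60)&(B<60)&near&(P[...,2]>.14)&(P[...,2]<.23)]
    if len(K)>20:
        f=least_squares(lambda c:np.linalg.norm(K-c,axis=1)-.02,K.mean(0)-[0,0,.01],loss="soft_l1",f_scale=.002)
        q=R2@(f.x[:2]-G0); l=np.arcsin(q[0]/.165); print(n,len(K),"knob m",(q*1000).round(1),"z",f.x[2].round(4),"lever",l.round(3),"cross",np.arcsin(-q[1]/.165/np.cos(l)).round(3))
    if len(sys.argv)>1: cv2.imwrite(f"pics/{n}{sys.argv[1]}.png",im)
st=arm.get_state(); print("t",st["time"],"tcp m",((R2@(st["tool_pos"][:2]-G0))*1000).round(1),"z",st["tool_pos"][2].round(4),"F m",(R2@st["ft_force"][:2]).round(1))
E
python3 mon.py 1
```

```text
scene 289 knob m [-1.2 46. ] z 0.1789 lever -0.007 cross -0.283
t 3.1167 tcp m [-0.3 97.2] z 0.1618 F m [0.  0.6]
```

View pics/scene1.png

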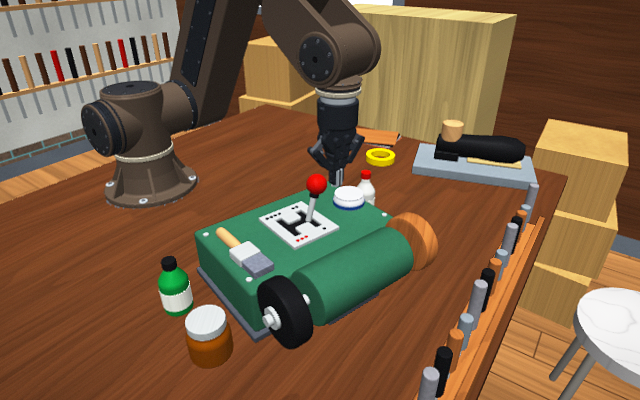

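The hand stands left of the knob (316,184) with its tips at (337,182), above the tin and clear of it. I'll push right in small steps and watch the force.

Request:
move_arm(
  deltas=[0,0.5,0,0,0,0,1,0,0.5,0,0,0,0,1,0,0.3,0,0,0,0,1,0,0.2,0,0,0,0,1,0,0.2,0,0,0,0,1],
)

```text
time: 3.53
tool_pos: [0.5788, 0.0387, 0.1617]
eef_rot: [[0.962, -0.272, 0.001], [-0.272, -0.962, -0.0], [0.001, -0.0, -1.0]]
ft_force: [0.7, 0.3, 0.5]
gripper_width: -0.002
grip_force: 0.0
```

Request:
move_arm(
  deltas=[0,0.2,0,0,0,0,1,0,0.2,0,0,0,0,1,0,0.2,0,0,0,0,1,0,0.2,0,0,0,0,1,0,0.2,0,0,0,0,1],
)

```text
time: 3.95
tool_pos: [0.5761, 0.0295, 0.1614]
eef_rot: [[0.962, -0.271, 0.0], [-0.271, -0.962, 0.0], [0.0, -0.0, -1.0]]
ft_force: [0.7, 3.4, 2.4]
gripper_width: 0.002
grip_force: 1.8
```

```bash
python3 mon.py
```

```text
scene 288 knob m [-1.3 37.4] z 0.181 lever -0.008 cross -0.228
t 4.05 tcp m [-0.5 70.8] z 0.1613 F m [0.1 0.9]
```

The knob is moving through the crossbar at low force, with the TCP 33.4 mm from the knob centre. I'll continue.

Request:
move_arm(
  deltas=[0,0.4,0,0,0,0,1,0,0.4,0,0,0,0,1,0,0.4,0,0,0,0,1,0,0.4,0,0,0,0,1,0,0.4,0,0,0,0,1],
)

```text
time: 4.47
tool_pos: [0.5705, 0.0097, 0.1613]
eef_rot: [[0.962, -0.272, -0.0], [-0.272, -0.962, -0.0], [-0.0, 0.0, -1.0]]
ft_force: [0.4, 2.7, 2.1]
gripper_width: 0.001
grip_force: 1.5
```

Request:
move_arm(
  deltas=[0,0.4,0,0,0,0,1,0,0.4,0,0,0,0,1,0,0.4,0,0,0,0,1,0,0.4,0,0,0,0,1,0,0.4,0,0,0,0,1],
)

```text
time: 4.88
tool_pos: [0.5651, -0.0095, 0.1613]
eef_rot: [[0.962, -0.272, -0.0], [-0.272, -0.962, -0.0], [-0.0, 0.0, -1.0]]
ft_force: [1.0, 2.1, 1.6]
gripper_width: -0.004
grip_force: 1.3
```

Request:
move_arm(
  deltas=[0,0.4,0,0,0,0,1,0,0.4,0,0,0,0,1,0,0.4,0,0,0,0,1,0,0.4,0,0,0,0,1,0,0.4,0,0,0,0,1],
)

```text
time: 5.3
tool_pos: [0.5596, -0.0287, 0.1613]
eef_rot: [[0.962, -0.272, -0.0], [-0.272, -0.962, -0.0], [-0.0, 0.0, -1.0]]
ft_force: [1.1, 2.8, 0.8]
gripper_width: 0.001
grip_force: 1.1
```

```bash
python3 mon.py
```

```text
scene 323 knob m [ -1.2 -23.2] z 0.183 lever -0.007 cross 0.141
t 5.4 tcp m [-0.3 10.3] z 0.1612 F m [ 0.3 -0.2]
```

Request:
move_arm(
  deltas=[0,0.4,0,0,0,0,1,0,0.4,0,0,0,0,1,0,0.4,0,0,0,0,1,0,0.4,0,0,0,0,1,0,0.3,0,0,0,0,1],
)

```text
time: 5.82
tool_pos: [0.5544, -0.047, 0.1612]
eef_rot: [[0.962, -0.272, -0.0], [-0.272, -0.962, -0.0], [-0.0, 0.0, -1.0]]
ft_force: [0.5, 1.5, -2.5]
gripper_width: -0.004
grip_force: 1.1
```

```bash
python3 mon.py
```

```text
scene 327 knob m [ -1.3 -42. ] z 0.1792 lever -0.008 cross 0.257
t 5.9167 tcp m [-0.2 -8.6] z 0.1613 F m [-0.2 -0.2]
```

Request:
move_arm(
  deltas=[0,0.15,0,0,0,0,1,0,0,0,0,0,0,1,0,-1,0,0,0,0,1,0,-1.5,0,0,0,0,1,0,0,0,0,0,0,1],
)

```text
time: 6.33
tool_pos: [0.5616, -0.0221, 0.1614]
eef_rot: [[0.963, -0.271, 0.0], [-0.271, -0.963, 0.0], [0.0, -0.0, -1.0]]
ft_force: [-0.7, 0.7, -0.3]
gripper_width: -0.0
grip_force: 0.0
```

Request:
move_arm(
  deltas=[-1.5,0,0,0,0,0,1,-1.7,0,0,0,0,0,1,-1.5,0,0,0,0,0,1,0,0,0,0,0,0,1,0,1.8,0,0,0,0,1],
)

```text
time: 6.75
tool_pos: [0.5113, -0.027, 0.1617]
eef_rot: [[0.963, -0.269, 0.001], [-0.269, -0.963, -0.0], [0.001, -0.0, -1.0]]
ft_force: [0.4, -0.6, 0.2]
gripper_width: -0.001
grip_force: 0.0
```

Request:
move_arm(
  deltas=[0,2,0,0,0,0,1,0,2,0,0,0,0,1,0,0,0,0,0,0,1,0,0,0,0,0,0,1,0,0,0,0,0,0,1],
)

```text
time: 7.17
tool_pos: [0.5005, -0.0669, 0.1613]
eef_rot: [[0.962, -0.272, 0.0], [-0.272, -0.962, -0.0], [0.0, 0.0, -1.0]]
ft_force: [-0.3, 0.6, 0.2]
gripper_width: -0.002
grip_force: 0.0
```

```bash
python3 mon.py
```

```text
scene 326 knob m [ -1.4 -43.6] z 0.1788 lever -0.009 cross 0.267
t 7.2667 tcp m [-46.9 -42. ] z 0.1613 F m [-0.2  0.5]
```

Request:
move_arm(
  deltas=[0.5,0,0,0,0,0,1,0.4,0,0,0,0,0,1,0.3,0,0,0,0,0,1,0.3,0,0,0,0,0,1,0.3,0,0,0,0,0,1],
)

```text
time: 7.68
tool_pos: [0.5175, -0.0718, 0.1612]
eef_rot: [[0.962, -0.272, -0.001], [-0.272, -0.962, 0.0], [-0.001, 0.0, -1.0]]
ft_force: [-2.8, 0.3, 1.7]
gripper_width: 0.002
grip_force: 1.2
```

Request:
move_arm(
  deltas=[0.3,0,0,0,0,0,1,0.3,0,0,0,0,0,1,0.3,0,0,0,0,0,1,0.3,0,0,0,0,0,1,0.3,0,0,0,0,0,1],
)

```text
time: 8.1
tool_pos: [0.532, -0.0761, 0.1613]
eef_rot: [[0.962, -0.272, -0.0], [-0.272, -0.962, -0.0], [-0.0, 0.0, -1.0]]
ft_force: [-2.5, -1.0, 0.6]
gripper_width: -0.002
grip_force: 1.1
```

```bash
python3 mon.py
```

```text
scene 340 knob m [ 15.  -43.2] z 0.1777 lever 0.091 cross 0.266
t 8.2 tcp m [-13.6 -42.6] z 0.1613 F m [-1.4 -0.2]
```

Request:
move_arm(
  deltas=[0.3,0,0,0,0,0,1,0.3,0,0,0,0,0,1,0.3,0,0,0,0,0,1,0.3,0,0,0,0,0,1,0.3,0,0,0,0,0,1],
)

```text
time: 8.62
tool_pos: [0.5464, -0.0801, 0.1611]
eef_rot: [[0.962, -0.272, -0.001], [-0.272, -0.962, 0.0], [-0.001, 0.0, -1.0]]
ft_force: [-1.7, 0.9, -0.7]
gripper_width: 0.001
grip_force: 1.1
```

Request:
move_arm(
  deltas=[0.3,0,0,0,0,0,1,0.2,0,0,0,0,0,1,0.2,0,0,0,0,0,1,0.2,0,0,0,0,0,1,0.1,0,0,0,0,0,1],
)

```text
time: 9.03
tool_pos: [0.5561, -0.0828, 0.1613]
eef_rot: [[0.962, -0.272, 0.0], [-0.272, -0.962, -0.0], [0.0, 0.0, -1.0]]
ft_force: [-2.3, 0.3, -2.4]
gripper_width: 0.001
grip_force: 1.1
```

```bash
python3 mon.py
```

```text
scene 346 knob m [ 40.  -41.9] z 0.1734 lever 0.245 cross 0.265
t 9.1333 tcp m [ 11.1 -42.4] z 0.1613 F m [-1.9  0.3]
```

Request:
move_arm(
  deltas=[0.1,0,0,0,0,0,1,0.1,0,0,0,0,0,1,0.1,0,0,0,0,0,1,0.1,0,0,0,0,0,1,0.1,0,0,0,0,0,1],
)

```text
time: 9.55
tool_pos: [0.5607, -0.0842, 0.1613]
eef_rot: [[0.962, -0.272, 0.0], [-0.272, -0.962, -0.0], [0.0, 0.0, -1.0]]
ft_force: [-2.6, 0.8, -0.6]
gripper_width: -0.001
grip_force: 1.1
```

```bash
python3 mon.py
```

```text
scene 347 knob m [ 44.8 -41.6] z 0.1721 lever 0.275 cross 0.265
t 9.65 tcp m [ 16.1 -42.4] z 0.1613 F m [-1.5 -0.3]
```

Request:
move_arm(
  deltas=[0.05,0,0,0,0,0,1,0.05,0,0,0,0,0,1,0,0,0,0,0,0,1],
)

```text
time: 9.9
tool_pos: [0.5617, -0.0844, 0.1613]
eef_rot: [[0.962, -0.272, 0.0], [-0.272, -0.962, -0.0], [0.0, 0.0, -1.0]]
ft_force: [-1.5, 1.5, -1.7]
gripper_width: 0.003
grip_force: 1.0
```

Request:
move_arm(
  deltas=[0.05,0,0,0,0,0,1,0.05,0,0,0,0,0,1,0,0,0,0,0,0,1],
)

```text
time: 10.15
tool_pos: [0.5625, -0.0847, 0.1613]
eef_rot: [[0.962, -0.272, -0.0], [-0.272, -0.962, -0.0], [-0.0, 0.0, -1.0]]
ft_force: [-3.3, 1.7, -1.2]
gripper_width: 0.003
grip_force: 1.3
```

```bash
python3 mon.py
```

```text
scene 344 knob m [ 46.5 -41.4] z 0.1716 lever 0.286 cross 0.265
t 10.25 tcp m [ 17.9 -42.4] z 0.1613 F m [-1.9  0.2]
```

Request:
move_arm(
  deltas=[0.05,0,0,0,0,0,1,0.05,0,0,0,0,0,1,0,0,0,0,0,0,1],
)

```text
time: 10.5
tool_pos: [0.5633, -0.0849, 0.1611]
eef_rot: [[0.962, -0.272, -0.001], [-0.272, -0.962, 0.0], [-0.001, 0.0, -1.0]]
ft_force: [-3.5, 1.7, -1.5]
gripper_width: 0.001
grip_force: 2.1
```

The knob is about home and the force is rising slightly, so I'll retreat backward and then up.

Request:
move_arm(
  deltas=[-0.5,0,0,0,0,0,1,-1.5,0,0,0,0,0,1,-2,0,0,0,0,0,1,-2,0,0,0,0,0,1,0,0,-2,0,0,0,1],
)

```text
time: 10.92
tool_pos: [0.502, -0.0676, 0.1792]
eef_rot: [[0.962, -0.272, -0.005], [-0.272, -0.962, 0.001], [-0.005, 0.0, -1.0]]
ft_force: [0.7, -0.8, 0.5]
gripper_width: -0.001
grip_force: 0.0
```

Request:
move_arm(
  deltas=[0,0,-3,0,0,0,1,0,0,-3,0,0,0,1,0,0,-3,0,0,0,1,0,0,0,0,0,0,1,0,0,0,0,0,0,1],
)

```text
time: 11.33
tool_pos: [0.5065, -0.0688, 0.273]
eef_rot: [[0.962, -0.272, 0.005], [-0.272, -0.962, -0.001], [0.005, 0.0, -1.0]]
ft_force: [-0.8, -0.1, 0.0]
gripper_width: -0.0
grip_force: 0.0
```

```bash
python3 mon.py 2
```

```text
scene 333 knob m [ 46.4 -41.6] z 0.1716 lever 0.285 cross 0.266
t 11.4333 tcp m [-41.3 -42.6] z 0.2708 F m [-0.2  0.3]
```

View pics/scene2.png

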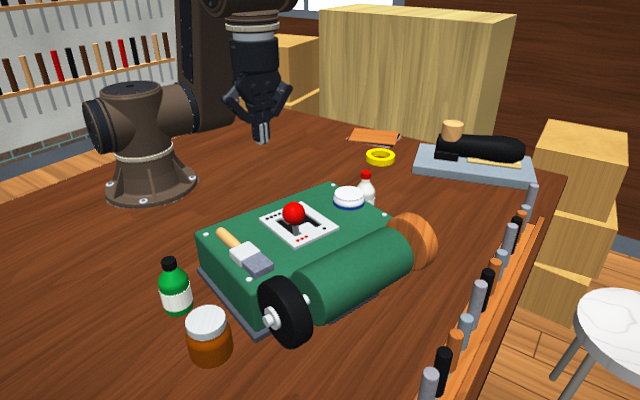

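The lever leans into slot 3 with the knob at (293,214), the bystanders are where they were, and the hand is clear. The last 1 mm of push didn't advance the knob, so it is at the stop.

```bash
python3 -c "
from station import arm; print(arm.job_done())"
```

```text
the job is handed in; nothing more can be done
None
```

I pushed the lever gently (about 4 N at most) across the crossbar and forward to the end of slot 3. The last camera reading was 0.285 rad forward and 0.266 rad across. The bystanders look unmoved, the hand is clear, and the job is handed in; no verdict came back.

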